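# Clamp a tailpiece blank in the carving jig

### The job

Slide the flat maple tailpiece blank under the bridge into the slot of the wooden holding jig until it is fully home against the end stop, and let go of it. Then push the handle of the jig's spring-loaded clamp lever down until the lever is level (handle top flush with the top of the post at its end), so that the pad clamps the blank, and finish while still holding the lever there: do not let it spring back. Leave the other things on the bench where they are.

Things in the scene. Friction and masses are not known exactly. Their poses are not given: they have to be found in the camera images.
- blank: the tailpiece blank: plain flat maple slab 130 x 42 x 12 mm (long, thin; about 55 g), lying flat on the bench. Origin at the centre of its underside, x along its length, y across its width, z up. Either end may go in first.
- jig: wooden holding jig fixed to the bench. Origin at bench height under the middle of the slot's mouth; x points into the slot (away from the robot), y left along the lever, z up. Jig x, y, z below are in this frame, mm. With the blank home the blank's origin is at jig x 10, y 0, z 30 and 55 mm of its length stick out of the mouth.
- slot_mouth (a point): centre of the slot floor at the mouth (jig 0, 0, 30). Slot walls 45 mm apart (flared to about 56 over the first 12 mm), 68 mm over their outsides, tops at z 51. In front, x -85 to 0, a run-in rail 30 mm wide continues the slot floor at the same height, on a base board 10 mm thick, 100 wide: fingers can straddle blank and rail.
- slot_end (a point): centre of the slot floor at the end stop (jig 75, 0, 30)
- bridge_top (a point): centre of the top of the flat aluminium bridge over the slot (jig 22, 0, 52.5); it spans x 12 to 32, its underside 16.5 mm above the slot floor
- pivot (a point): lever pivot axis, parallel to jig x (jig 52, -90, 85), in a fork 95 mm tall. The lever lies across the slot, its handle on the +y side; raised, the pad clears the blank by about 20 mm.
- clamp_lever (a joint): angle of the clamp lever in rad: 0 = sprung up (handle raised 0.30 rad, about 60 mm), 0.30 = level, 0.42 = lower stop. Grows as the handle is pressed down; it springs back when let go. Pushing at the handle takes 1 to 2 N at the start and about 8 N at level with the blank in place.
- handle_top (a point): centre of the top face of the lever's wooden handle, the place to press. The handle is a bar 28 x 72 x 16 mm, 200 mm from the pivot axis to its middle. Site y points along the lever away from the pivot, z up out of the handle's top. When the lever is level this point is at jig 52, 110, 93.
- post_top (a point): top of the fixed upright aluminium post 16 x 10 mm just beyond the handle's end (jig x 52, y 160, z 93 mm): flush with the handle's top when the lever is level
- clamp_pad: black round pad, 20 mm across, on a sprung plunger under the lever 90 mm from the pivot; origin on the lever's centre line. It meets a blank that is home about 0.11 rad before level, then its spring gives: about 7 N on the blank at level.
- offcut: bystander, leave alone: rectangular maple offcut, 60 x 50 x 26 mm: shorter and thicker than the blank; may lie where the blank might have lain
- gouge: bystander, leave alone: carving gouge lying flat, round wooden handle, about 220 mm long; origin on the ferrule
- chisel: bystander, leave alone: chisel lying flat, round wooden handle, about 240 mm long; origin on the ferrule
- varnish_jar: bystander, leave alone: closed amber glass jar, 60 mm across, 70 mm tall
- block_plane: bystander, leave alone: small brass block plane, 110 x 42 mm, about 55 mm tall
- pencil_cup: bystander, leave alone: white ceramic cup, 72 mm across, 85 mm tall, empty
There are look-alikes about, which are no part of the job. Leave any black, blue or red look-alike of the blank alone.

How it is judged (in metres and radians):
On the way:
1. the blank lies fully home in the slot, let go, the lever still up (x of blank in the frame of jig between 0.006 and 0.015 m and y of blank in the frame of jig between -0.005 and 0.005 m and z of blank in the frame of jig between 0.027 and 0.034 m and angle between the x axis of blank and the x axis of jig, either way round below 0.06 rad and contact force between the fingers and blank below 0.2 N and value of joint clamp_lever below 0.08 rad), for 0.2 s.
At the end, for the whole second after the job is handed in: The blank is home in the slot (within about 4 mm of the end stop, flat on the slot floor, straight within 0.06 rad), not touched by the fingers; the fingers hold the lever handle pressed (over 2 N) with the lever still and level within 0.06 rad, and the pad pushes on the blank with over 2 N (x of blank in the frame of jig between 0.006 and 0.015 m and y of blank in the frame of jig between -0.005 and 0.005 m and z of blank in the frame of jig between 0.027 and 0.034 m and angle between the x axis of blank and the x axis of jig, either way round below 0.06 rad and value of joint clamp_lever between 0.24 and 0.36 rad and velocity of joint clamp_lever between -0.1 and 0.1 rad/s and contact force between clamp_pad and blank above 2 N and contact force between the fingers and clamp_lever above 2 N and contact force between the fingers and blank below 0.2 N); the arm keeps its last pose, push and grip.
It fails at once if a bystander was moved more than 30 mm (distance of any of offcut, gouge, chisel, varnish_jar, block_plane, pencil_cup from where it was at the start of the episode above 0.03 m).
It also fails if it takes over 56 s, if anything falls off the work surface, if the arm or the gripper's body presses on something with over 40 N, if the wrist force passes 120 N, or if a joint passes its speed limit or range.

### The arm

A 6-joint arm with a two-finger parallel gripper is mounted at the origin on the work surface. World frame = base frame: x ahead of the robot, y to its left, z up, the work surface at z = 0. Lengths are in mm, angles in rad, forces in N, time in s.
With the tool pointing down it reaches from about 275 to 1000 mm from the base axis. Payload 8.4 kg.
Tool frame: the origin (TCP) lies on the centre line of the jaws, within the pads' length; the fingertips stand 17 mm ahead of it and the grasp point (between the pads) lies 2 mm behind it (r.tcp_to_tips is the z of the fingertips in the tool frame, in mm); z points along the fingers, y is the direction in which the jaws open and shut (so a half turn about z gives the same grasp; the last joint's range is limited). The gripper opens to 85 mm and grips with 20 to 120 N. Pads are 22 mm wide; open, the fingers measure 114 mm over their backs; the gripper's body (76 mm by 85 mm) begins 54 mm behind the grasp point. The pads swing forward as they close: fully open they stand 13 mm farther back than shut.
Start: joints at [1.143, 0.353, 1.633, -0, 1.155, -0.002], TCP at [258.155, 569.196, 248.281] pointing down, gripper open.
Joint ranges: [-2.63, 2.63], [-0.92, 2.1], [0.06, 2.66], [-1.3, 4.44], [0, 2.69], [-3.02, 3.02]. Speed limits (rad/s): [2.22, 2.22, 2.79, 3.14, 3.14, 3.14].

### API

Orientations are given as [roll, pitch, yaw] about the fixed x, y, z axes, in that order (R = Rz(yaw) Ry(pitch) Rx(roll)).
In Python, from rig import r, cams, job gives the robot as it stands.
- The arm moves only by the tool drive_tool, never from a script. Its argument "deltas" is a list of rows, each a list of 4 numbers: the shift along the tool's x, y, z in cm, then the turn about the tool's z in rad. In form: [[x, y, z, roll], ...]. A call has 1 to 12 rows; each row shifts and turns the commanded pose from where the row before left it, along the tool's axes as they then stand; what a row does not reach is not made up. A row lasts 1/12 s, in which the tool goes at most 41.7 mm and 7.16 degrees, less where a joint would pass 70% of its speed; a pose out of reach is approached as far as the arm can. A call with a gripper value outside its range is refused whole. "jaw" is the closure, from 0 (fully open) to 1 (shut), set as the call begins (left out, the last holds). The fingers move at their own pace and stop on an object; "force" is the grip in N (left out, the last holds). Time passes only in rows, so rows that do not move let the fingers close. It gives the time, the measured TCP pose, the force and the opening at its end, in the units of the state.
- r.sense(): the state, without advancing time (a new reading comes with each control period).
- cams.grab_frame(name): name is "scene" or "top" or "wrist"; returns (picture, depth): 384x512x3 uint8, red, green, blue; 384x512 float32, mm along the optical axis (not along the pixel's ray), 0 where there is no reading.
- cams.camera_params(name): a dict with "fx", "fy", "cx", "cy" (pixels), "k1" (the pictures are not rectified: a ray, as slopes to the right and down, at radius r is drawn at 1 + k1 r^2 times it, then the intrinsics apply), "R" (3x3) and "t" (3): a world point X has camera coordinates R X + t. Camera axes: x right, y down, z forward; pixel columns grow to the right and rows downward; lengths in mm; the calibration is good to about 2 mm. A picture is of the moment at which its call begins: read the wrist's pose just before it. camera_params takes no time and is no camera call; for the wrist camera it gives the pose at the moment of the call.
- job.sign_off(): hands the job in, once; it reports no verdict.
The state is a dict: "clock": time; "qpos": joint angles; "qvel": joint speeds; "joint_efforts": joint torques, N m; "eef_pos": TCP position; "tcp_rot": TCP orientation; "contact_force": force on the tool from outside, world axes, zero at the start; "wrist_torque": the same for the moment, N m; "opening": opening from 0.0 (shut) to 1.0 (fully open).
Only numpy, scipy, OpenCV 4.12 (cv2) and the standard library are available. Lean on these libraries where they do the work, as an engineer would, in place of code of your own. Each camera call takes 0.05 s, during which the arm holds its last target. There are 200 camera calls.

## Working session

There is one attempt and no reset: what is moved stays moved. The work goes in short steps, Python scripts to look and compute and a tool call to move; the robot and the scene stay as the last step left them, time stands still between calls to the robot, and variables do not carry over. Pictures are saved under pics/ and viewed, about 8 in all and at most 12, crops included, and the job is handed in when it is done.

Besides the shell and the picture viewer there is one more tool, called after ">>>" as name([rows], argument=value, ...), one row to a line, values as JSON. drive_tool: Moves the arm, as the interface text tells. Its arguments: {"type":"object","properties":{"deltas":{"type":"array"},"jaw":{"type":"number"},"force":{"type":"number"}},"required":["deltas"]}

```bash
mkdir -p pics; ls
cat > h.py <<'E'
import numpy as np, cv2
from rig import r, cams, job
def px2pt(p,uv,d=None,z=None):
    # pixel -> world with depth d or on plane z
    K=np.array([[p['fx'],0,p['cx']],[0,p['fy'],p['cy']],[0,0,1.]])
    s=cv2.undistortPoints(np.array([[uv]],float),K,np.array([p['k1'],0,0,0.]))[0,0]
    ray=np.array([s[0],s[1],1.]);R=np.array(p['R']);t=np.array(p['t']).ravel()
    c=-R.T@t; w=R.T@ray
    return c+w*(d if z is None else (z-c[2])/w[2])
def cloud(p,dep):
    K=np.array([[p['fx'],0,p['cx']],[0,p['fy'],p['cy']],[0,0,1.]])
    h,w=dep.shape;u,v=np.meshgrid(np.arange(w),np.arange(h))
    s=cv2.undistortPoints(np.stack([u,v],-1).reshape(-1,1,2).astype(float),K,np.array([p['k1'],0,0,0.])).reshape(h,w,2)
    P=np.dstack([s,np.ones((h,w))])*dep[...,None]
    return (P-np.array(p['t']).ravel())@np.array(p['R'])
E
python3 - <<'E'
from h import *
print(r.sense())
for n in ['top','scene']:
    p=cams.camera_params(n); im,d=cams.grab_frame(n)
    np.savez(f'{n}0.npz',im=im,d=d,C=cloud(p,d)); print(n,p)
    cv2.imwrite(f'pics/{n}0.png',cv2.resize(im[...,::-1],(800,600)))
E
```

```text
pics
{'clock': 0.0, 'qpos': array([ 1.14257595e+00,  3.53616096e-01,  1.63418777e+00,  2.98902939e-06,
        1.15521061e+00, -2.40465800e-03]), 'qvel': array([-0.00022515,  0.00061586, -0.00049619, -0.00095017,  0.00079798,
        0.00028655]), 'joint_efforts': array([ 2.92840123e-03, -6.05245614e+01, -3.42076600e+01,  2.74258873e-04,
        9.23670188e-03,  1.93565526e-06]), 'eef_pos': array([257.96506365, 568.74621063, 247.55874146]), 'tcp_rot': array([-3.14017084e+00, -6.15187559e-06,  2.71577572e+00]), 'contact_force': array([-0.1322844 ,  0.51634961, -0.56736608]), 'wrist_torque': array([ 0.02742374,  0.05070278, -0.00035198]), 'opening': 0.9960669958620418}
top {'fx': 416.6685468625749, 'fy': 416.6685468625749, 'cx': 253.6286655153076, 'cy': 202.34889691573676, 'k1': -0.09203858544310238, 'R': array([[ 0.01156588, -0.99984429, -0.01332794],
       [-0.99756888, -0.01062147, -0.06887317],
       [ 0.06872088,  0.01409212, -0.99753639]]), 't': array([-9.04340256e-01,  5.19076756e+02,  1.42129171e+03])}
scene {'fx': 377.40914599590764, 'fy': 377.40914599590764, 'cx': 254.59485626484832, 'cy': 193.0442078866746, 'k1': -0.08932027484006569, 'R': array([[ 0.59863346,  0.80078746, -0.01942744],
       [ 0.49910727, -0.39186093, -0.77287576],
       [-0.62652207,  0.45297292, -0.63425991]]), 't': array([-293.67313666, -174.64146435, 1670.48760984])}
```

View pics/top0.png

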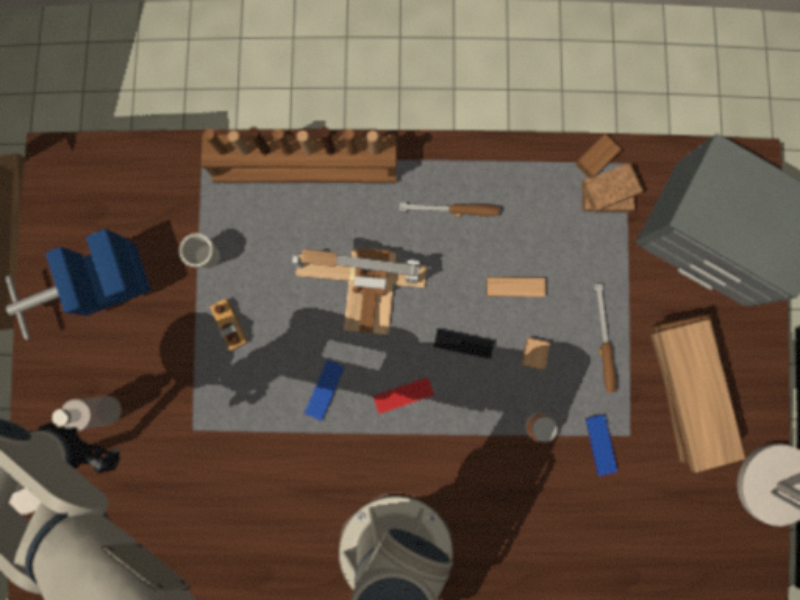

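View pics/scene0.png

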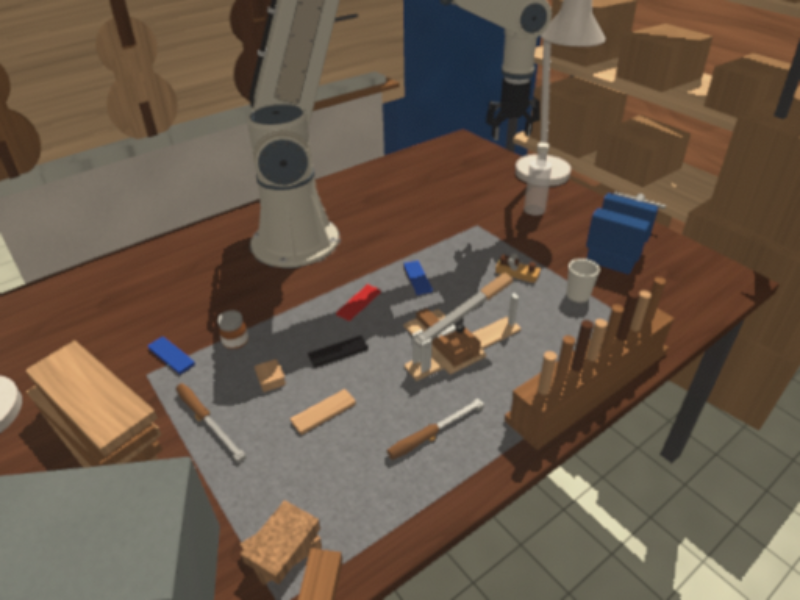

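Top picture (800-px scale): candidates for the blank are the maple slab (517,287), offcut (537,352), black (465,343), red (404,395), blue (325,390) and (601,445), grey (355,353). By colour and aspect I choose the slab at (517,287). The jig's mouth is near (370,330), and the handle is to the left at (318,258).

Run:
```python
from h import *
f=np.load('top0.npz');im=f['im'];C=f['C'];p=cams.camera_params('top')
hsv=cv2.cvtColor(im,cv2.COLOR_RGB2HSV)
m=((hsv[...,0]<22)&(hsv[...,1]>70)&(hsv[...,2]>120)).astype(np.uint8)
n,l,s,c=cv2.connectedComponentsWithStats(m)
for i in range(1,n):
    if s[i,4]>60 and 120<c[i][0]<400 and 120<c[i][1]<270:
        cnt=cv2.findContours((l==i).astype(np.uint8),0,1)[0][0]
        zz=np.median(C[l==i][:,2]); z=12 if zz<20 else zz
        w=np.array([px2pt(p,q[0],z=z)[:2] for q in cnt],np.float32)
        print(c[i].round(),s[i,4],'z',zz.round(1),cv2.minAreaRect(w),px2pt(p,c[i],z=z).round(1))
roi=np.zeros(m.shape,bool);roi[150:220,180:285]=1
for lo,hi in [(5,16),(25,35),(46,56),(75,90),(90,100),(100,170)]:
    k=roi&(C[...,2]>lo)&(C[...,2]<hi)&(f['d']>0)
    print(lo,hi,k.sum(),np.percentile(C[k],[2,50,98],axis=0).round(0).tolist(),cv2.minAreaRect(C[k][:,:2].astype(np.float32)))
a=cv2.resize(im[140:250,180:360],(800,489),interpolation=cv2.INTER_CUBIC)
cv2.imwrite('pics/crop1.png',a[...,::-1])
```

```text
[391. 121.] 767 z 57.6 ((809.0175170898438, -467.482177734375), (98.80545806884766, 127.55278778076172), 1.1065137386322021) [ 802.8 -466.4   57.6]
[301. 134.] 108 z 23.7 ((755.8302612304688, -162.9412841796875), (21.311506271362305, 101.20268249511719), 0.6587561964988708) [ 757.9 -157.4   23.7]
[222. 183.] 1138 z 12.3 ((582.9132080078125, 120.6015625), (257.5292053222656, 106.85819244384766), 54.932273864746094) [584.3 115.1  12. ]
[261. 180.] 92 z 8.9 ((600.47802734375, -25.30602264404297), (65.72834014892578, 25.939956665039062), 84.20082092285156) [598.  -20.2  12. ]
[329. 183.] 470 z 10.6 ((589.8317260742188, -258.6623840332031), (42.03424835205078, 129.85202026367188), 0.6435346007347107) [ 588.8 -257.6   12. ]
[141. 199.] 100 z 22.2 ((528.1661987304688, 396.39105224609375), (44.440582275390625, 40.77796173095703), 28.34365463256836) [527.5 397.7  22.2]
[341. 220.] 97 z 23.9 ((463.358154296875, -299.3807067871094), (31.603347778320312, 55.949092864990234), 22.928119659423828) [ 459.8 -297.7   23.9]
[388. 235.] 129 z 21.4 ((408.967529296875, -457.4164123535156), (100.6098022460
[... 566 characters left out ...]
5 [[573.0, 28.0, 46.0], [605.0, 63.0, 51.0], [663.0, 99.0, 56.0]] ((617.668212890625, 89.98605346679688), (256.61517333984375, 95.92486572265625), 84.78160858154297)
75 90 43 [[592.0, -39.0, 79.0], [615.0, -26.0, 87.0], [637.0, 224.0, 90.0]] ((629.7789306640625, 91.69625854492188), (266.0937805175781, 44.23353576660156), 82.06570434570312)
90 100 103 [[594.0, -36.0, 90.0], [614.0, -16.0, 94.0], [638.0, 226.0, 100.0]] ((615.2994384765625, 93.77116394042969), (266.0721130371094, 40.20168685913086), 88.17987060546875)
100 170 471 [[609.0, 4.0, 101.0], [623.0, 112.0, 134.0], [642.0, 193.0, 161.0]] ((622.0255737304688, 79.56767272949219), (235.02804565429688, 28.98611068725586), 85.0339584350586)
```

View pics/crop1.png

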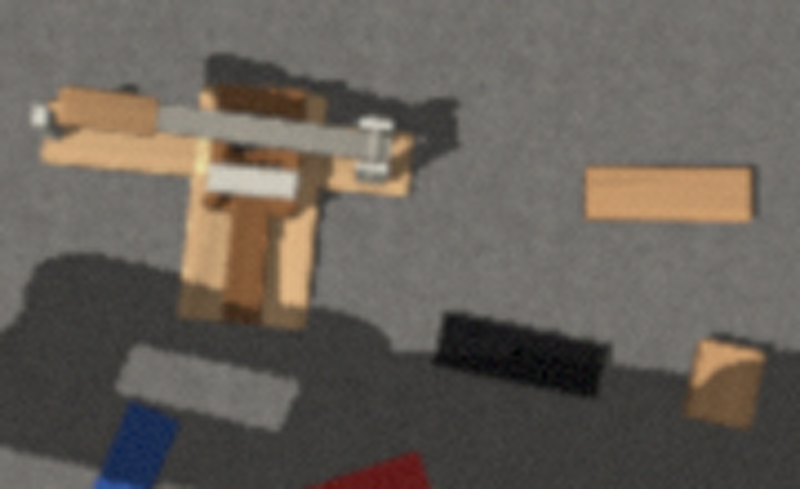

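The crop shows the maple slab at crop (668,193), long and thin with no thickness shadow, so it's the blank. The grey patch is a gap in the shadows. The jig has its rail at (247,270), bridge (252,181), post (40,116) and fork (375,147).

Run:
```python
from h import *
from scipy.spatial.transform import Rotation as Ro
s=r.sense();p=cams.camera_params('wrist');T=Ro.from_euler('xyz',s['tcp_rot']).as_matrix()
Rc=np.array(p['R']);c=-Rc.T@np.array(p['t']).ravel()
print('cam in tool',T.T@(c-s['eef_pos']),'axes(cols) in tool\n',(T.T@Rc.T).round(3),p['fx'],p['k1'],r.tcp_to_tips)
p=cams.camera_params('top');q=lambda u,v,z:px2pt(p,(180+u/4.444,140+v/4.444),z=z)[:2]
a,b=q(40,116,93),q(375,147,95);d=a-b;print('post',a,'fork',b,np.linalg.norm(d),'yaw',np.arctan2(d[1],d[0])-np.pi/2)
print('bridge',q(252,181,52.5),'railfront',q(243,320,30))
```

```text
cam in tool [  66.81734663   -0.13657316 -125.28435421] axes(cols) in tool
 [[ 0.001 -0.965 -0.264]
 [ 1.     0.001  0.001]
 [-0.    -0.264  0.965]] 304.9265899233881 0.01763362424359064 17.0
post [631.84649721 219.09964181] fork [610.49528353 -30.44376961] 250.45516267043672 yaw -0.08535324270189104
bridge [589.43624296  62.52563888] railfront [484.39990908  69.15578305]
```

>>> drive_tool([
  [0,0,-1,0.1145],
  [0,0,-1,0.1145],
  [0,0,-1,0.1145],
  [0,0,-1,0.1145],
  [0,0,-1,0.1145],
  [0,0,-1,0.1145],
  [0,0,-1,0.1145],
  [0,0,-1,0.1145],
  [0,0,-1,0.1145],
  [0,0,-1,0.1145],
])

```text
clock: 0.93
eef_pos: [258.1, 569.0, 348.3]
tcp_rot: [-3.141, 0.001, 1.565]
contact_force: [-0.5, -0.6, 0.0]
opening: 1.0
```

>>> drive_tool([
  [-3.75,1.58,0,0],
  [-3.75,1.58,0,0],
  [-3.75,1.58,0,0],
  [-3.75,1.58,0,0],
  [-3.75,1.58,0,0],
  [-3.75,1.58,0,0],
  [-3.75,1.58,0,0],
  [-3.75,1.58,0,0],
  [-3.75,1.58,0,0],
  [-3.75,1.58,0,0],
  [-3.75,1.58,0,0],
  [-3.75,1.58,0,0],
])

```text
clock: 1.93
eef_pos: [447.9, 117.2, 348.2]
tcp_rot: [3.142, -0.0, 1.571]
contact_force: [2.7, 0.8, -0.8]
opening: 1.003
```

>>> drive_tool([
  [-3.75,1.58,0,0],
  [-3.75,1.58,0,0],
  [-3.75,1.58,0,0],
  [-3.75,1.58,0,0],
  [-3.75,1.58,1.5,0],
  [-3.75,1.58,3,0],
  [-3.75,1.58,3,0],
  [-3,1.3,3,0],
  [-3,1.3,3,0],
  [-1,0.5,2,0],
  [0,0,0,0],
  [0,0,0,0],
])

```text
clock: 2.93
eef_pos: [580.6, -195.0, 206.6]
tcp_rot: [-3.138, -0.001, 1.569]
contact_force: [-0.1, -0.2, 0.5]
opening: 1.001
```

```bash
cat > bl.py <<'E'
from h import *
def blank(z,name):
    s=r.sense();p=cams.camera_params('wrist');im,d=cams.grab_frame('wrist')
    cv2.imwrite(name,im[...,::-1]);np.savez('w.npz',im=im,d=d,C=cloud(p,d))
    hsv=cv2.cvtColor(im,cv2.COLOR_RGB2HSV);m=((hsv[...,0]<25)&(hsv[...,1]>60)&(hsv[...,2]>110)).astype(np.uint8)
    n,l,st,c=cv2.connectedComponentsWithStats(m)
    print(s['eef_pos'].round(1),s['tcp_rot'].round(4),s['opening'])
    for i in range(1,n):
        if st[i,4]>400:
            cnt=cv2.findContours((l==i).astype(np.uint8),0,1)[0][0]
            w=np.array([px2pt(p,q[0],z=z)[:2] for q in cnt],np.float32)
            print(c[i].round(),st[i],cv2.minAreaRect(w))
E
python3 -c "
from bl import *
blank(12,'pics/w1.png')"
```

```text
[ 580.6 -195.   206.6] [-3.1382e+00 -1.4000e-03  1.5695e+00] 1.0006159020584169
[20. 30.] [   0    0   51   63 2263] ((359.5942687988281, -50.95887756347656), (42.413902282714844, 49.1860466003418), 19.504405975341797)
[287.  21.] [ 260    0   56   42 1824] ((611.621826171875, -42.92364501953125), (33.86518096923828, 49.20266342163086), 85.5928955078125)
[432. 152.] [ 412   95   41  113 2702] ((764.45458984375, -167.70045471191406), (28.87531852722168, 115.50631713867188), 0.27304303646087646)
[262. 233.] [ 243  179   40  110 4104] ((590.1279907226562, -259.8973693847656), (42.35527420043945, 131.1254119873047), 0.14443162083625793)
[439. 375.] [424 364  34  20 476] ((818.380859375, -445.88958740234375), (43.16435623168945, 29.291259765625), 1.0151076316833496)
```

View pics/w1.png

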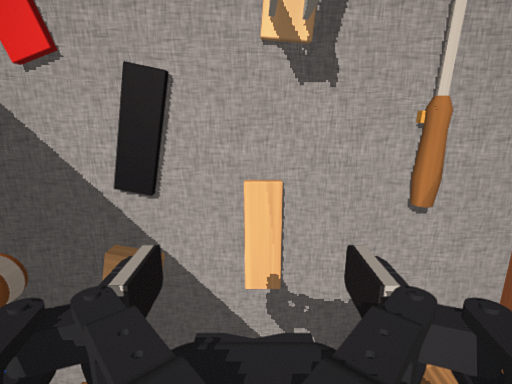

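The wrist view shows the blank upright at (262,233), not touched, aligned with the jaw line. Grasp at 38 mm toward +y from its centre.

>>> drive_tool([
  [-1.3,0.47,2.5,0],
  [-1.3,0.47,3,0],
  [0,0,3,0],
  [0,0,3,0],
  [0,0,3,0],
  [0,0,2.0,0],
  [0,0,1,0],
  [0,0,0.9,0],
  [0,0,0.5,0],
  [0,0,0,0],
])

```text
clock: 3.82
eef_pos: [591.5, -220.7, 19.7]
tcp_rot: [3.141, 0.0, 1.571]
contact_force: [-0.2, 0.4, -0.1]
opening: 0.998
```

>>> drive_tool([
  [0,0,0,0],
  [0,0,0,0],
  [0,0,0,0],
  [0,0,0,0],
  [0,0,0,0],
  [0,0,0,0],
  [0,0,0,0],
  [0,0,0,0],
  [0,0,0,0],
], jaw=1, force=40)

```text
clock: 4.57
eef_pos: [591.5, -221.2, 20.2]
tcp_rot: [3.14, 0.0, 1.571]
contact_force: [-0.1, 1.0, 6.8]
opening: 0.474
```

>>> drive_tool([
  [0,0,-1,0],
  [0,0,-3,0],
  [0,0,-4,0],
  [0,0,-4,0],
  [0,0,-1,-0.114],
  [0,0,0,-0.114],
  [0,0,0,-0.114],
  [0,0,0,-0.114],
  [0,0,0,-0.114],
  [0,0,0,-0.114],
  [0,0,0,-0.114],
  [0,0,0,-0.114],
])

```text
clock: 5.57
eef_pos: [590.9, -221.0, 149.9]
tcp_rot: [3.142, 0.0, 2.488]
contact_force: [-1.0, -1.0, -0.7]
opening: 0.475
```

>>> drive_tool([
  [0,0,0,-0.114],
  [0,0,0,-0.114],
  [0,0,0,-0.114],
  [0,0,0,-0.114],
  [0,0,0,-0.117],
  [0,0,0,0],
  [0,0,0,0],
])

```text
clock: 6.15
eef_pos: [591.0, -221.0, 149.7]
tcp_rot: [-3.141, 0.0, 3.052]
contact_force: [-0.5, 0.1, 0.3]
opening: 0.477
```

>>> drive_tool([
  [3,1.5,0,0],
  [3,2.2,0,0],
  [3,2.7,0,0],
  [3,2.8,0,0],
  [3,2.8,0,0],
  [2.0,3.4,0,0],
  [0.77,3.5,0,0],
  [0,3.5,0,0],
  [0,3.5,1.5,0],
  [0,1.7,2,0],
  [0,0.51,1.5,0],
  [0,0,0,0],
])

```text
clock: 7.15
eef_pos: [436.6, 75.5, 97.4]
tcp_rot: [-3.141, -0.003, 3.054]
contact_force: [-0.6, -0.8, -0.7]
opening: 0.471
```

Run:
```python
from bl import *
import time
blank(82,'pics/w2.png')
```

```text
[436.6  75.5  97.4] [-3.1410e+00 -3.0000e-03  3.0544e+00] 0.4714685238876385
[110.  85.] [    5    10   207   149 13974] ((354.2029724121094, 19.259624481201172), (28.948490142822266, 87.16276550292969), 19.56879425048828)
[253. 271.] [  199   204   110   134 11755] ((448.9743347167969, 74.98014068603516), (58.444881439208984, 75.06704711914062), 84.34127044677734)
```

View pics/w2.png

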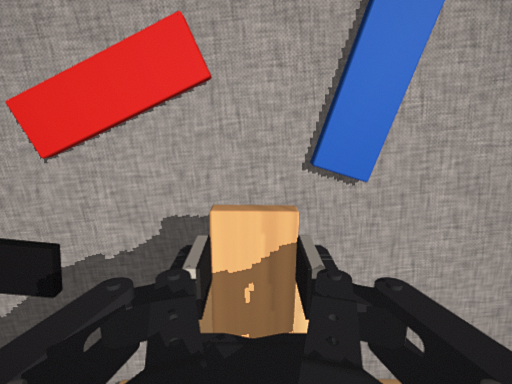

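The wrist view looks back at the blank's rear end, (210–298, 206), square between the pads. I'll check blank tilt by depth, and position with the top camera.

Run:
```python
from h import *
C=np.load('w.npz')['C'];P=C[212:235,216:293].reshape(-1,3)
A=np.c_[P[:,:2]-P[:,:2].mean(0),np.ones(len(P))];print('plane',np.linalg.lstsq(A,P[:,2],rcond=None)[0],P.mean(0))
p=cams.camera_params('top');im,d=cams.grab_frame('top');C=cloud(p,d)
print(r.sense()['eef_pos'])
cv2.imwrite('pics/t2.png',cv2.resize(im[150:250,180:290],(770,700),interpolation=cv2.INTER_CUBIC)[:600,:,::-1])
```

```text
plane [-1.45558671  0.122309   89.74510959] [418.19632665  77.48438295  89.74510959]
[437.70792064  74.27213528  99.2008392 ]
```

View pics/t2.png

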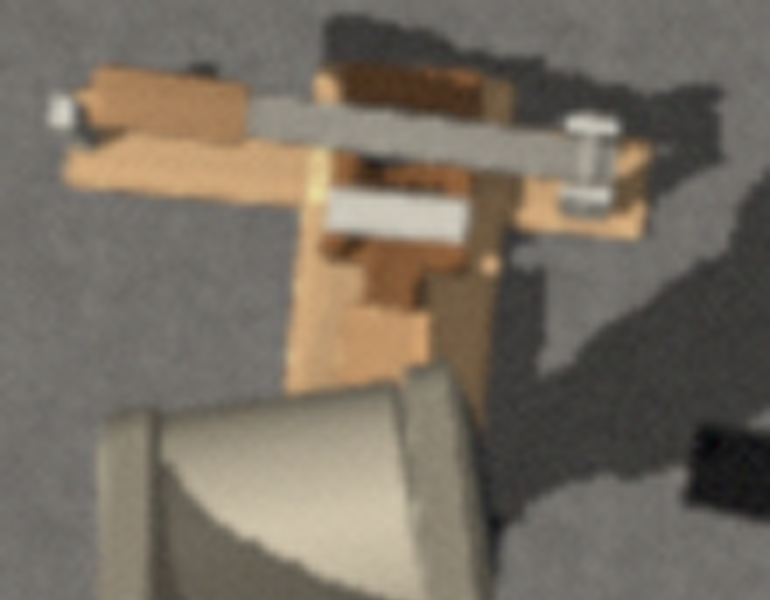

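Top crop: blank's front edge at view (347–430, 310), rail emerging ahead of it at (393,280), bridge (398,215).

Run:
```python
from h import *
p=cams.camera_params('top');q=lambda u,v,z:px2pt(p,(180+(u-3)/7,150+(v-3)/7),z=z)[:2]
y=-.0853;R=np.array([[np.cos(y),-np.sin(y)],[np.sin(y),np.cos(y)]]);o=np.array([566.7,64.])
J=lambda w:((w-o)@R).round(1)
print('front edge',[J(q(u,v,z)) for u,v,z in [(347,308,91),(430,312,91),(388.5,310,84),(388.5,310,91)]])
print('rail',J(q(393,280,30)),'bridge c',J(q(398,215,52.5)),'bridge ends',J(q(327,212,52.5)),J(q(469,218,52.5)))
print('walls',J(q(312,160,51)),J(q(512,160,51)))
print('tcp J',J(r.sense()['eef_pos'][:2]))
C=np.load('w.npz')['C']
for v in range(200,250,6): print(v,C[v,225:285].mean(0).round(1))
```

```text
front edge [array([-26.3,  18.5]), array([-24.4, -20.5]), array([-24.8,  -0.6]), array([-25.4,  -1. ])]
rail [-5.4  2.3] bridge c [24.2  1.6] bridge ends [22.4 36. ] [ 26.  -32.8]
walls [47.2 45.9] [ 56.3 -50.7]
tcp J [-129.4   -0.8]
200 [4.319e+02 7.680e+01 4.000e-01]
206 [412.   78.2  83.1]
212 [413.2  78.1  88.8]
218 [415.2  77.9  91.4]
224 [417.3  77.9  93.6]
230 [421.8  77.4  89.2]
236 [424.9  77.1  89.1]
242 [427.   76.9  91.2]
248 [430.   76.5  91.3]
```

>>> drive_tool([
  [0,0.15,1.5,0],
  [0,0,1.5,0],
  [0,0,1.0,0],
  [0,0,0.5,0],
  [0,0,0,0],
  [0,0,0,0],
])

```text
clock: 7.75
eef_pos: [438.4, 75.5, 54.5]
tcp_rot: [3.142, 0.0, 3.055]
contact_force: [0.1, 0.6, -1.0]
opening: 0.476
```

>>> drive_tool([
  [0,0,0.2,0],
  [-0.5,0,0,0],
  [-1,0,0,0],
  [-1,0,0,0],
  [-0.5,0,0,0],
  [0,0,0,0],
])

```text
clock: 8.25
eef_pos: [470.4, 73.3, 52.4]
tcp_rot: [3.141, 0.002, 3.055]
contact_force: [0.1, 1.2, -1.2]
opening: 0.472
```

>>> drive_tool([
  [-0.5,0,0,0],
  [-0.5,0,0,0],
  [-0.5,0,0,0],
  [-0.5,0,0,0],
  [0,0,0,0],
])

```text
clock: 8.67
eef_pos: [489.3, 71.6, 52.2]
tcp_rot: [3.141, 0.001, 3.056]
contact_force: [-0.1, 0.1, -0.0]
opening: 0.475
```

>>> drive_tool([
  [-0.5,0,0,0],
  [-0.5,0,0,0],
  [-0.5,0,0,0],
  [-0.5,0,0,0],
  [0,0,0,0],
])

```text
clock: 9.08
eef_pos: [509.3, 69.8, 52.2]
tcp_rot: [3.141, 0.001, 3.056]
contact_force: [-0.3, 0.0, -0.9]
opening: 0.475
```

>>> drive_tool([
  [-0.5,0,0,0],
  [-0.5,0,0,0],
  [-0.5,0,0,0],
  [-0.5,0,0,0],
  [-0.3,0,0,0],
  [0,0,0,0],
])

```text
clock: 9.58
eef_pos: [531.8, 67.8, 52.2]
tcp_rot: [3.141, 0.001, 3.056]
contact_force: [1.3, -0.9, 0.0]
opening: 0.475
```

>>> drive_tool([
  [-0.2,0,0,0],
  [-0.2,0,0,0],
  [-0.2,0,0,0],
  [0,0,0,0],
])

```text
clock: 9.92
eef_pos: [537.2, 67.3, 52.2]
tcp_rot: [3.142, 0.0, 3.056]
contact_force: [-0.4, -0.3, -1.7]
opening: 0.472
```

>>> drive_tool([
  [-0.1,0,0,0],
  [-0.1,0,0,0],
  [-0.1,0,0,0],
  [0,0,0,0],
])

```text
clock: 10.25
eef_pos: [538.2, 67.0, 51.6]
tcp_rot: [-3.141, -0.003, 3.056]
contact_force: [-5.6, 2.0, 1.4]
opening: 0.475
```

>>> drive_tool([
  [-0.1,0,0,0],
  [0,0,0.1,0],
  [0,0,0.1,0],
  [0,0,0,0],
])

```text
clock: 10.58
eef_pos: [538.3, 66.9, 50.3]
tcp_rot: [-3.141, -0.005, 3.056]
contact_force: [-10.7, 0.9, 14.0]
opening: 0.476
```

>>> drive_tool([
  [0.05,0,-0.1,0],
  [0,0,0,0],
  [0,0,0,0],
  [0,0,0,0],
  [0,0,0,0],
  [0,0,0,0],
], jaw=0)

```text
clock: 11.08
eef_pos: [540.5, 67.0, 51.1]
tcp_rot: [3.142, 0.0, 3.056]
contact_force: [0.2, -0.6, -0.7]
opening: 0.998
```

>>> drive_tool([
  [0,0,-1,0],
  [0,0,-2,0],
  [0,0,-3,0],
  [2,0,-3,0],
  [3,0,-3,0],
  [3,0,-2,0],
  [3,0,0,0],
  [3,0,0,0],
  [0,0,0,0],
])

```text
clock: 11.83
eef_pos: [395.9, 78.7, 190.8]
tcp_rot: [-3.141, -0.003, 3.056]
contact_force: [-0.7, 0.0, -0.5]
opening: 1.001
```

Run:
```python
from h import *
print(r.sense()['eef_pos'],r.sense()['opening'])
p=cams.camera_params('top');im,d=cams.grab_frame('top');np.savez('t3.npz',im=im,d=d)
a=cv2.resize(im[150:230,180:290],(770,560),interpolation=cv2.INTER_CUBIC)
i2,_=cams.grab_frame('scene')
cv2.imwrite('pics/t3.png',a[...,::-1]);
cv2.imwrite('pics/s3.png',cv2.resize(i2[170:260,240:360],(800,600),interpolation=cv2.INTER_CUBIC)[...,::-1])
```

```text
[395.85526824  78.70507632 190.77303701] 1.0011277076907215
```

View pics/t3.png

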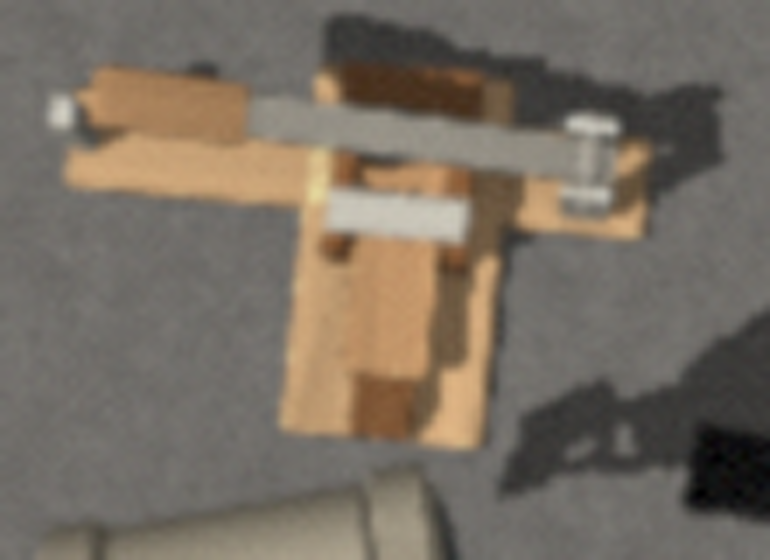

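View pics/s3.png

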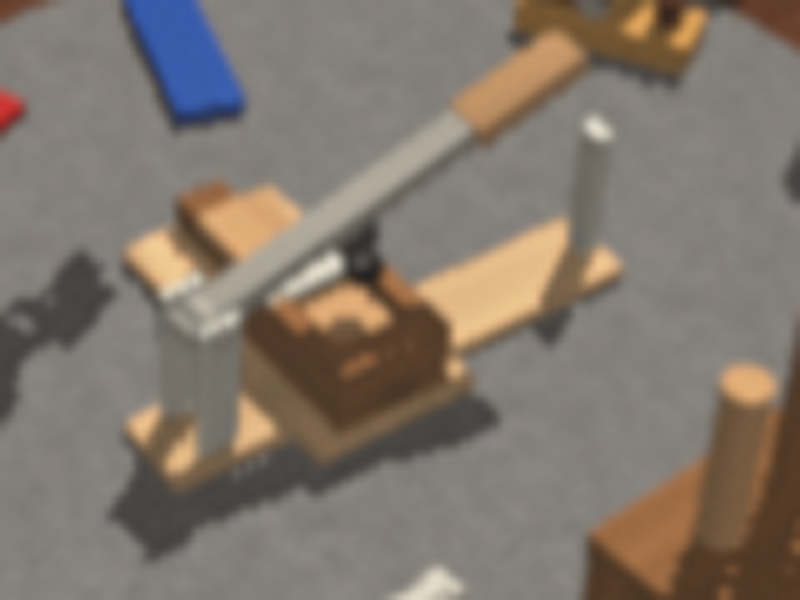

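Top view: blank lies in the slot under the bridge, rear end at (350–430, 373), rail front at (383,437). The scene view shows it on the slot floor against the end stop, with the lever up. Checking the numbers while moving on to the handle.

Run:
```python
from h import *
p=cams.camera_params('top');q=lambda u,v,z:px2pt(p,(180+(u-3)/7,150+(v-3)/7),z=z)[:2]
y=-.0853;R=np.array([[np.cos(y),-np.sin(y)],[np.sin(y),np.cos(y)]]);o=np.array([566.7,64.])
J=lambda w:((w-o)@R).round(1)
print('rear',J(q(345,372,42)),J(q(428,376,42)),'right edge',J(q(436,245,42)),'left',J(q(360,240,42)),'rail front',J(q(383,437,30)),'bridge',J(q(398,215,52.5)),'post',J(q(62,111,93)))
```

```text
rear [-53.4  20.2] [-51.4 -20.1] right edge [ 12.5 -17.7] left [11.5 19.5] rail front [-82.5  -0.5] bridge [24.2  1.6] post [ 53.8 162.2]
```

>>> drive_tool([
  [0,0,-1.2,0],
  [0,0,-1.2,0],
  [-2.7,1.2,0,0],
  [-2.7,1.2,0,0],
  [-2.7,1.2,0,0],
  [-2.7,1.2,0,0],
  [-2.7,1.2,0,0],
  [-2.7,1.2,0,0],
  [-2.7,1.2,0,0],
  [-2.7,1.2,0,0],
  [-0.74,0.4,0,0],
  [0,0,0,0],
], jaw=1)

```text
clock: 12.93
eef_pos: [635.1, 160.1, 213.9]
tcp_rot: [3.141, 0.001, 3.056]
contact_force: [-0.8, -1.2, -0.5]
opening: 0.002
```

>>> drive_tool([
  [0.5,0,0.5,0],
  [0,0,1.5,0],
  [0,0,1,0],
  [0,0,0.5,0],
  [0,0,0.3,0],
  [0,0,0,0],
])

```text
clock: 13.43
eef_pos: [626.7, 159.6, 176.0]
tcp_rot: [-3.141, -0.001, 3.056]
contact_force: [0.3, 0.0, 1.0]
opening: 0.003
```

>>> drive_tool([
  [0,0.05,0.4,0],
  [0,0.05,0.4,0],
  [0,0.1,0.4,0],
  [0,0.1,0.4,0],
  [0,0.1,0.4,0],
  [0,0.1,0.4,0],
  [0,0.1,0.4,0],
  [0,0,0,0],
])

```text
clock: 14.1
eef_pos: [627.9, 166.1, 147.7]
tcp_rot: [-3.141, -0.0, 3.056]
contact_force: [1.3, 0.8, 2.0]
opening: 0.002
```

>>> drive_tool([
  [0,0.1,0.4,0],
  [0,0.1,0.4,0],
  [0,0.1,0.4,0],
  [0,0.05,0.4,0],
  [0,0,0.4,0],
  [0,0,0.4,0],
  [0,0,0.4,0],
  [0,0,0.3,0],
  [0,0,0.3,0],
  [0,0,0.2,0],
  [0,0,0,0],
  [0,0,0,0],
])

```text
clock: 15.1
eef_pos: [628.4, 170.8, 112.9]
tcp_rot: [3.139, 0.0, 3.055]
contact_force: [-2.3, 6.8, 8.9]
opening: 0.001
```

Run:
```python
from h import *
s=r.sense();print(s['eef_pos'],s['contact_force'])
i2,_=cams.grab_frame('scene')
cv2.imwrite('pics/s4.png',cv2.resize(i2[150:255,230:370],(800,600),interpolation=cv2.INTER_CUBIC)[...,::-1])
s=r.sense();print(s['eef_pos'],s['contact_force'])
```

```text
[628.41647014 170.75770922 112.90961602] [-2.26977041  6.83255372  8.94266359]
[628.43980227 170.77709623 112.9854391 ] [-2.1736749   5.20953723  8.46818628]
```

View pics/s4.png

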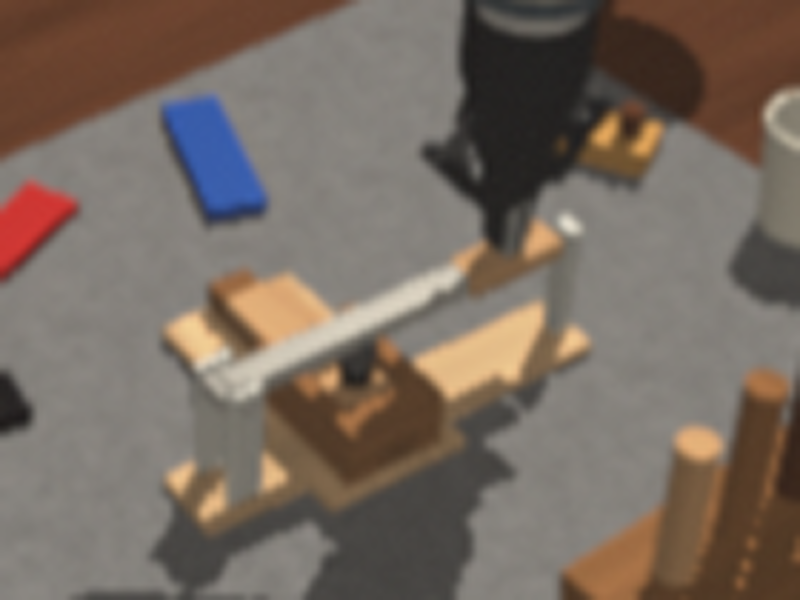

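The picture shows the lever level, handle top (510,250) about flush with the post (568,222), and the pad on the blank at (355,370). One small trim to level, then a check that it holds.

>>> drive_tool([
  [0,0.05,0.1,0],
  [0,0.05,0.1,0],
  [0,0,0,0],
  [0,0,0,0],
  [0,0,0,0],
  [0,0,0,0],
  [0,0,0,0],
  [0,0,0,0],
])

```text
clock: 15.82
eef_pos: [628.5, 171.0, 111.0]
tcp_rot: [3.141, 0.0, 3.056]
contact_force: [-2.2, 1.2, 9.8]
opening: 0.002
```

Run:
```python
from h import *
p=cams.camera_params('top');im,d=cams.grab_frame('top');im0=np.load('top0.npz')['im']
y=-.0853;R=np.array([[np.cos(y),-np.sin(y)],[np.sin(y),np.cos(y)]]);o=np.array([568.9,64.8])
hsv=cv2.cvtColor(im,cv2.COLOR_RGB2HSV)
p2=cams.camera_params('scene');i2,d2=cams.grab_frame('scene');C=cloud(p2,d2)
J=C.copy();J[...,:2]=(C[...,:2]-o)@R
for lo,hi in [(-60,-40),(40,65),(77,90),(130,143),(155,165)]:
    k=(abs(J[...,0]-52)<8)&(J[...,1]>lo)&(J[...,1]<hi)&(C[...,2]>70)&(C[...,2]<125)
    print(lo,hi,k.sum(),np.percentile(C[k][:,2],[50,90]).round(1) if k.any() else '')
k=(abs(J[...,1])<20)&(J[...,0]>-70)&(J[...,0]<-10)&(C[...,2]>36)&(C[...,2]<50)
print('blank rear x',np.percentile(J[k][:,0],[1,5]).round(1),'y',np.percentile(J[k][:,1],[2,98]).round(1),'z',np.median(C[k][:,2]))
s=r.sense();print(s['clock'],s['eef_pos'],s['contact_force'],abs(s['qvel']).max())
```

```text
-60 -40 19 [89.6 90.9]
40 65 21 [89.8 92.1]
77 90 12 [90.7 93.4]
130 143 11 [91.9 93.4]
155 165 13 [87.6 90.7]
blank rear x [-53.  -51.6] y [-19.2  18.2] z 39.27956351017866
15.9167 [628.48943013 170.96336104 111.07447597] [-0.99356186  2.15010343  9.51926787] 0.0019293610654887736
```

```bash
python3 -c "
from rig import r,job
print(job.sign_off());print(r.sense()['contact_force'])"
```

```text
the job is handed in; nothing more can be done
None
the job is handed in; nothing more can be done
```

The maple blank is in the slot against the end stop and released. The arm is holding the clamp lever level, and the job was handed in at about 16 s with no verdict reported.

**Blank:** I felt the end stop (about 11 N) and the slot floor (about 14 N) before letting go. After release, the top camera put the rear end at jig x about -55 once I corrected for a 2.5 mm camera bias. The last scene-depth check gave about -53, a 2 mm disagreement, but both are within the home tolerance. It also read the blank's edges at y -19 and +18, close to centred, and its top at z 39 instead of 42, which I put down to depth noise.

**Lever:** The closed fingertips press the handle with about 9.5 N, and the arm is still. The fingertips are at z 94, against 93 for level. The lever's top reads 90–92 mm along its length, and the post top reads 88–91, so the lever is level within noise.

**Clamp pad:** The scene picture shows it on the blank, but I could not measure its force on the blank directly.

**Bystanders:** I did not measure their positions again at the end. No move went near them, and no unexpected contact force appeared.

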